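Hold a hinge leaf in line for its pin

TASK

Get this hinge ready for its pin: first turn the black knob on the blue pin drive until its white pointer stands at the red mark, which draws the brass pin out of the way. Then lift the loose hinge leaf out of the orange rack by its plate and set its barrel down between the two fixed barrels of the fixture, so that the holes line up and the plate stands upright. Finish still holding the leaf there between the fingers, so that the pin could be wound through; leave the knob at its mark and do not knock the roll of tape or the pliers about.

Things in the scene. Friction and masses are not known exactly. Their poses are not given: they have to be found in the camera images.
- knob (a joint): black bar knob on the dial of the blue pin drive, upright axis. Rad, grows clockwise seen from above; 1.40 when the white pointer stands at the red mark (starts 0.1 to 0.6, stops at 0 and 2.3). Stays where it is left (friction 0.06 N m). Draws the 7 mm brass pin: at 1.40 it is clear of the space between the fixed barrels, at the start it bars it.
- knob_grip (a point): on the knob's axis, 8 mm below the top of its bar, where to grip it. Bar 40 mm long, 12 mm wide, 24 mm high, on a disc of 40 mm diameter whose top is 16 mm below this point. Turns with the knob: x axis along the bar, -x the way the white pointer points.
- index_mark (a point): the red mark on the white dial, 26.5 mm from the knob's axis. Axes as jamb_bore.
- jamb_bore (a point): middle between the fixture's two fixed steel barrels, on their bore axis, 60 mm above the worktop: here the middle of the loose leaf's bore must come. y: along the bores, towards the pin drive; z up; x towards the jamb block. Barrels 20 mm in diameter, bores 10 mm, 36 mm free between them. There a white 45 degree vee rest, open upwards, takes the leaf's barrel and centres it on the axis.
- fixture: aluminium base 105 x 185 x 12 mm, fixed to the worktop; axes as jamb_bore, origin on the worktop below it. Wooden jamb block (40 x 80 mm, top 49 mm up) behind the barrels. Blue pin drive 66 x 70 mm, top 80 mm up, centred 82 mm along +y under the knob, whose top is 112 mm up.
- leaf_bore (a point): loose steel hinge leaf (0.13 to 0.25 kg), middle of its bore; barrel 20 mm in diameter, 30 mm long along y. z: up the plate; x: the plate's normal. Same either way round. Plate 8 mm thick, 60 mm wide (y), from 14 to 84 mm above this point, on a 30 mm wide neck. Starts upright in the rack, barrel down, this point 26 mm above the worktop. Let go in the vee rest it falls over.
- leaf_grip (a point): where to grip the loose leaf, from above across its 8 mm thick plate: middle of the plate's width, 60 mm above leaf_bore, 24 mm below the plate's top edge. Axes as leaf_bore.
- rack: two orange slotted posts on a plywood base of 62 x 84 x 10 mm, fixed to the worktop; origin at the middle of its underside, z up. The posts (30 x 14 mm, 64 mm high, 38 mm apart along y) carry the leaf in slots 9.6 mm wide and 24 mm deep, by the lower edges of its plate; lift it straight up by over 25 mm to free it.
- tape_1: roll of black tape, 62 mm in diameter, 19 mm high, lying on the worktop: to be left alone. Origin under its middle.
- pliers_0: red pliers, 139 x 54 x 11 mm, lying on the worktop: to be left alone. Origin under their middle.
- test_jig: white test jig with its grey press plate standing open, fixed to the worktop between the rack and the fixture: an obstacle in the way of low carries. About 190 mm wide (y) and 200 mm deep (x); the press plate stands at its far side, up to 210 mm above the worktop. Origin on the worktop at its middle.
Not all that is in view belongs to the job. Of the things shaped like the part that bears leaf_bore, the bare steel one is meant.

How it is judged:
By the outcome, as a careful person would: the job done as asked, in the order asked, and still so for the second after the job is handed in, while the arm keeps its last pose, push and grip.
It also fails if it takes over 58 s, if anything falls off the work surface, if the arm or the gripper's body presses on something with over 40 N, if the wrist force passes 120 N, or if a joint passes its speed limit or range.

ROBOT

A 7-joint arm with a two-finger parallel gripper is mounted at the origin on a cart in front of the work surface, level with it; the furniture and walls round the work are solid. World frame = base frame: x ahead of the robot, y to its left, z up, the work surface at z = 0. Lengths are in m, angles in rad, forces in N, time in s.
With the tool pointing down it reaches from about 0.35 to 0.9 m from the base axis. Payload 8.1 kg.
Tool frame: the origin (TCP) lies between the finger pads; the fingertips stand ahead of it and the grasp point (between the pads) is the TCP (arm.nose_length is the z of the fingertips in the tool frame, in m); z points along the fingers, y is the line along which they close (so a half turn about z gives the same grasp; the last joint's range is limited). The gripper opens to 92 mm and grips with 3 to 60 N. Pads are 19 mm wide; open, the fingers measure 130 mm over their backs; the gripper's body (75 mm by 190 mm) begins 47 mm behind the grasp point.
Start: joints at [1.174, 0.434, 0.025, 1.573, -0.012, 1.134, -0.075], TCP at [0.181, -0.598, 0.207] pointing down, gripper open.
Joint ranges: [-2.62, 2.62], [-0.44, 2.09], [-1.27, 1.32], [0.08, 2.57], [-1.32, 4.46], [0.12, 2], [-2.74, 2.74]. Speed limits (rad/s): [2.22, 2.22, 3.01, 3.01, 3.14, 3.14, 3.14].

INTERFACE

Orientations are given as a rotation vector (axis times angle).
In Python, from cell import sensors, optics, arm gives the robot as it stands.
- The arm moves only by the tool arm_command, never from a script. Its argument "deltas" is one flat list of numbers, 7 for each row, row after row: the turn, a rotation vector about the world's x, y, z as a fraction of full scale, then the shift along the world's x, y, z as a fraction of full scale, then the finger opening in mm, from 0 to 91.8. In form: [wx, wy, wz, dx, dy, dz, fingers, wx, wy, wz, dx, dy, dz, fingers, ...]. A call has 1 to 20 rows; each row is the pose to reach, as a shift and turn from the pose commanded when the call began; what a row does not reach only later rows make up. Full scale, the value 1, is 1 m for a shift and 90 degrees for a turn. A row lasts 1/10 s, in which the tool goes at most 50 mm and 8.59 degrees, less where a joint would pass 70% of its speed; a pose out of reach is approached as far as the arm can. A call with a number of a shift or a turn outside -1 to 1 is refused whole. A call with a gripper value outside its range is refused whole. The fingers move at their own pace and stop on an object; "force" is the grip in N (left out, the last holds). Time passes only in rows, so rows that repeat a pose let the fingers close. It gives the time, the measured TCP pose, the force, the opening and the grip force at its end, in the units of the state.
- sensors.observe(): the state, without advancing time (a new reading comes with each control period).
- optics.get_image(name): name is "scene" or "top"; returns the picture (384x512x3 uint8, blue, green, red); there is no depth.
- optics.calibration(name): a dict with "camera_matrix" (3x3 intrinsics, pixels), "rvec" (rotation vector, rad) and "tvec" (3), from world to camera coordinates, as OpenCV has them. Camera axes: x right, y down, z forward; pixel columns grow to the right and rows downward; lengths in m; the calibration is good to about 2 mm. A picture is of the moment at which its call begins. calibration takes no time and is no camera call.
- arm.sign_off(): hands the job in; it is judged then, once.
The state is a dict: "clock": time; "joints": joint angles; "dq": joint speeds; "joint_efforts": joint torques, N m; "position": TCP position; "ee_rot": TCP orientation; "force": force on the tool from outside, world axes, zero at the start; "ft_torque": the same for the moment, N m; "width": opening from 0.0 (shut) to 1.0 (fully open); "gripper_force": force on a finger pad.
Only numpy, scipy, OpenCV 4.12 (cv2) and the standard library are available. Lean on these libraries where they do the work, as an engineer would, in place of code of your own. Each camera call takes 0.05 s, during which the arm holds its last target. There are 200 camera calls.

## Working session

There is one attempt and no reset: what is moved stays moved. The work goes in short steps, Python scripts to look and compute and a tool call to move; the robot and the scene stay as the last step left them, time stands still between calls to the robot, and variables do not carry over. Pictures are saved under pics/ and viewed, at most 10 in all, crops included, and the job is handed in when it is done.

Besides the shell and the picture viewer there is one more tool, called after ">>>" as name(argument=value, ...) on one line, values as JSON. arm_command: Moves the arm, as the interface text tells. Its arguments: {"type":"object","properties":{"deltas":{"type":"array","items":{"type":"number"}},"force":{"type":"number"}},"required":["deltas"]}

```bash
ls; mkdir -p pics; cat > h.py <<'E'
import numpy as np, cv2
from cell import sensors, optics, arm
def cal(n):
    c=optics.calibration(n); K=np.array(c["camera_matrix"],float); R=cv2.Rodrigues(np.array(c["rvec"],float))[0]; t=np.array(c["tvec"],float).ravel(); return K,R,t
def ray(n,uv):
    K,R,t=cal(n); d=R.T@np.linalg.inv(K)@np.array([uv[0],uv[1],1.]); return -R.T@t,d
def onplane(n,uv,z):
    o,d=ray(n,uv); return o+d*(z-o[2])/d[2]
def proj(n,p):
    K,R,t=cal(n); q=K@(R@np.array(p,float)+t); return q[:2]/q[2]
def tri(a,ua,b,ub):
    o1,d1=ray(a,ua);o2,d2=ray(b,ub);d1/=np.linalg.norm(d1);d2/=np.linalg.norm(d2)
    s=np.linalg.lstsq(np.c_[d1,-d2],o2-o1,rcond=None)[0];p,q=o1+s[0]*d1,o2+s[1]*d2
    return (p+q)/2,np.linalg.norm(p-q)
E
python3 - <<'E'
from h import *
for n in("scene","top"):
    im=optics.get_image(n); cv2.imwrite(f"pics/{n}0.png",im)
    K,R,t=cal(n); print(n,K[0,0],-R.T@t,R[2])
a=cv2.imread("pics/scene0.png")
print(sensors.observe(),arm.nose_length)
E
```

```text
pics
scene 355.6425055643854 [0.01647636 0.49076731 0.88733989] [ 0.50227464 -0.41149193 -0.76052257]
top 418.13853039481756 [0.43895489 0.03605405 1.29809319] [ 0.0687732   0.02774574 -0.99724642]
{'clock': 0.1, 'joints': array([ 1.17440515,  0.43515754,  0.02499151,  1.57398069, -0.01160897,
        1.13401052, -0.07509429]), 'dq': array([ 5.70508364e-04,  7.56953441e-05,  1.91670213e-03, -3.14922727e-03,
       -9.03273523e-04,  1.53315197e-03, -5.66925472e-04]), 'joint_efforts': array([ 3.72223076e-03, -6.69126606e+01,  9.88224484e-01, -3.15144324e+01,
       -6.05495414e-02,  3.74218030e-02,  7.76953243e-05]), 'position': array([ 0.18079161, -0.59778171,  0.20663088]), 'ee_rot': array([-3.10642111e+00, -4.59497829e-01,  5.21681413e-04]), 'force': array([-0.4327132 ,  0.09601757,  0.9119322 ]), 'ft_torque': array([-0.01069983,  0.02387191, -0.03433006]), 'gripper_force': 0.0, 'width': 0.9964417835196503} 0.019
```

View pics/scene0.png

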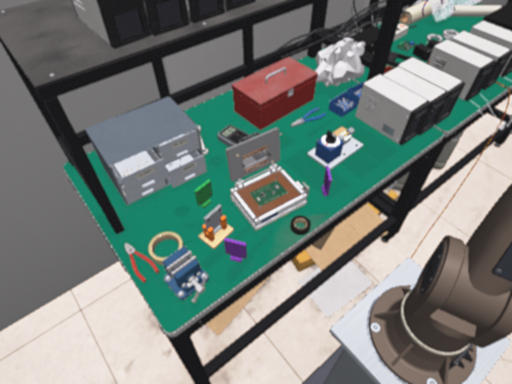

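View pics/top0.png

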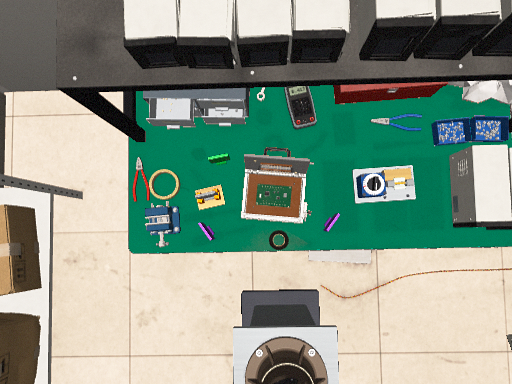

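The views show the rack with the steel leaf at scene (215,225) / top (209,196), and the fixture at scene (333,147) / top (384,184). The test jig lies between them at top (276,190), tape at (279,240), pliers at (140,180).
Candidates for the leaf: steel one in the rack (top 209,196), green (218,158), purple (207,231), purple (332,222). I choose the bare steel one in the rack and check it in a crop.

```bash
python3 - <<'E'
from h import *
a=cv2.imread("pics/scene0.png");b=cv2.imread("pics/top0.png")
def c(im,x,y,w,h): return cv2.resize(im[y:y+h,x:x+w],(400,300),interpolation=cv2.INTER_CUBIC)
m=np.vstack([np.hstack([c(a,190,190,60,45+15)[:300],c(b,185,175,48,36)]),np.hstack([c(a,300,118,68,51),c(b,350,155,68,51)])])
cv2.imwrite("pics/m1.png",m)
E
```

```text
(no output)
```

View pics/m1.png

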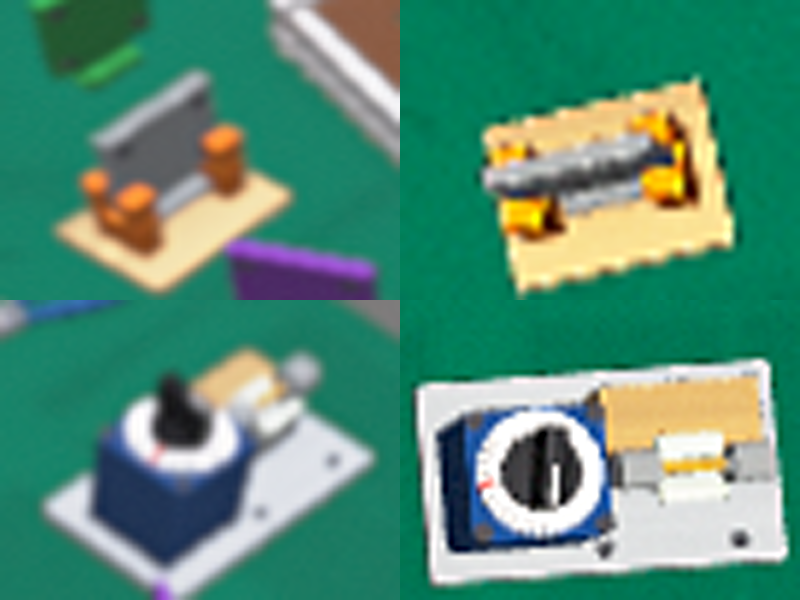

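The crop shows the bare steel leaf upright in the orange posts. The dial centre is at about top crop (538,478), the red mark is at (484,485), and the pointer is near 6 o'clock, so it must turn clockwise to 9 o'clock.

```bash
python3 - <<'E'
from h import *
f=lambda x,y,x0,y0,s:(x0+(x-0)/s-.5+.5/s if 0 else x0+(x+.5)/s-.5,y0+(y+.5)/s-.5)
def T(x,y): return f(x-400,y-300,350,155,400/68)
def Rk(x,y): return f(x-400,y,185,175,400/48)
def S(x,y): return f(x,y-300,300,118,400/68)
def Sr(x,y): return (190+(x+.5)/(400/60)-.5,190+(y+.5)/5-.5)
B=np.array([onplane("top",T(*p),.012)[:2] for p in[(768,362),(785,560),(437,585),(415,385)]])
print("base",B.round(4),[np.linalg.norm(B[i]-B[i-1]).round(4) for i in range(4)],B.mean(0))
P=np.array([onplane("top",Rk(*p),.01)[:2] for p in[(485,130),(697,82),(733,243),(520,292)]])
print("rack",P.round(4),[np.linalg.norm(P[i]-P[i-1]).round(4) for i in range(4)],P.mean(0))
for A in(B,P):
  v=(A[3]-A[2]+A[0]-A[1]) if A is P else (A[0]-A[1]+A[3]-A[2]); w=A[3]-A[0]+A[2]-A[1] if A is B else A[0]-A[1]+A[3]-A[2]
  print(np.degrees(np.arctan2(v[1],v[0])),np.degrees(np.arctan2(w[1],w[0]))-90)
print("dial",onplane("top",T(538,478),.081),"red",onplane("top",T(484,485),.081), "dial sc",onplane("scene",S(183,433),.081),"red sc",onplane("scene",S(157,453),.081))
print("gap mid",onplane("top",T(694,466),.065), "ptr",onplane("top",T(556,463),.112),onplane("top",T(552,507),.112))
# leaf top edge z=.11
for n,p in(("top",Rk(487,180)),("top",Rk(668,150)),("scene",Sr(95,143)),("scene",Sr(208,80))): print(n,onplane(n,p,.110))
t=cv2.imread("pics/top0.png");h=cv2.cvtColor(t,cv2.COLOR_BGR2HSV)
# dial: white in ROI
K=[l for l in []]
m=cv2.inRange(h[150:210,345:425],(0,0,225),(180,40,255));
n,l,s,c=cv2.connectedComponentsWithStats(m);print([(s[i],c[i]+[345,150]) for i in range(1,n) if s[i,4]>20])
m=cv2.inRange(h[150:210,345:425],(0,120,120),(8,255,255))|cv2.inRange(h[150:210,345:425],(172,120,120),(180,255,255));ys,xs=np.nonzero(m);print("red px",xs+345,ys+150)
E
```

```text
base [[ 0.6364 -0.4055]
 [ 0.5326 -0.4096]
 [ 0.5234 -0.2298]
 [ 0.6286 -0.222 ]] [np.float64(0.1837), np.float64(0.1039), np.float64(0.1801), np.float64(0.1055)] [ 0.58027448 -0.31670579]
rack [[0.5741 0.2661]
 [0.5903 0.1865]
 [0.5299 0.1739]
 [0.5133 0.2536]] [np.float64(0.0621), np.float64(0.0812), np.float64(0.0618), np.float64(0.0814)] [0.55191854 0.22003311]
3.2738066357289566 2.685098890292963
101.65323885498286 11.653238854982845
dial [ 0.57076892 -0.26687933  0.081     ] red [ 0.56788441 -0.24028434  0.081     ] dial sc [ 0.57368767 -0.2675403   0.081     ] red sc [ 0.57110539 -0.2435417   0.081     ]
gap mid [ 0.57680125 -0.34839419  0.065     ] ptr [ 0.57447371 -0.26803153  0.112     ] [ 0.55325523 -0.26531214  0.112     ]
top [0.54633261 0.24770907 0.11      ]
top [0.55533267 0.18515823 0.11      ]
scene [0.54911944 0.25408109 0.11      ]
scene [0.55588587 0.19406493 0.11      ]
[(array([  8,  15,  63,  38, 688], dtype=int32), array([385.56395349, 186.3997093 ])), (array([ 18,  24,  21,  21, 174], dtype=int32), array([373.27586207, 184.20689655])), (array([49, 27, 11,  5, 42], dtype=int32), array([398.80952381, 179.33333333]))]
red px [364] [186]
```

```bash
python3 - <<'E'
from h import *
t=cv2.imread("pics/top0.png");h=cv2.cvtColor(t,cv2.COLOR_BGR2HSV);s=cv2.imread("pics/scene0.png")
def hull(x0,y0,x1,y1,z):
    U=4;g=cv2.resize(t[y0:y1,x0:x1],None,fx=U,fy=U,interpolation=cv2.INTER_CUBIC);hh=cv2.cvtColor(g,cv2.COLOR_BGR2HSV)
    m=cv2.bitwise_not(cv2.inRange(hh,(65,90,40),(92,255,255)))
    m=cv2.morphologyEx(m,cv2.MORPH_OPEN,np.ones((5,5)))
    c=max(cv2.findContours(m,cv2.RETR_EXTERNAL,cv2.CHAIN_APPROX_NONE)[0],key=cv2.contourArea)[:,0]
    w=np.array([onplane("top",(x0+(x+.5)/U-.5,y0+(y+.5)/U-.5),z)[:2] for x,y in c],np.float32)
    return cv2.minAreaRect(w)
print("base",hull(346,158,422,208,.012)); print("rack",hull(185,176,235,214,.010))
# orange posts
hh=h[176:214,185:235];m=cv2.inRange(hh,(8,190,150),(22,255,255));n,l,st,c=cv2.connectedComponentsWithStats(m)
P=[onplane("top",c[i]+[185,176],.06)[:2] for i in range(1,n) if st[i,4]>=5];print("posts",np.round(P,4),[st[i,4] for i in range(1,n)],np.mean(P,0))
# barrels/vee: grey vs base; print crop dial circle via blue/white
U=8;x0,y0=350,160;g=cv2.resize(t[y0:208,x0:420],None,fx=U,fy=U,interpolation=cv2.INTER_CUBIC)
f=lambda x,y:(x0+(x+.5)/U-.5,y0+(y+.5)/U-.5)
hh=cv2.cvtColor(g,cv2.COLOR_BGR2HSV);m=cv2.inRange(hh,(100,120,40),(130,255,255))
c=max(cv2.findContours(m,cv2.RETR_EXTERNAL,cv2.CHAIN_APPROX_NONE)[0],key=cv2.contourArea);print("blue hull",cv2.boundingRect(c))
w=cv2.inRange(hh,(0,0,215),(180,50,255));w[:, 270:]=0
q=cv2.findContours(w,cv2.RETR_EXTERNAL,cv2.CHAIN_APPROX_NONE)[0];q=[k for k in q if cv2.contourArea(k)>3000]
for k in q:
  e=cv2.minEnclosingCircle(k);print("white",e,onplane("top",f(*e[0]),.081),cv2.contourArea(k))
m=cv2.inRange(hh,(0,70,100),(10,255,255))|cv2.inRange(hh,(165,70,100),(180,255,255));m[:,250:]=0
M=cv2.moments(m);r=(M["m10"]/M["m00"],M["m01"]/M["m00"]);print("red",M["m00"]/255,onplane("top",f(*r),.081))
cv2.imwrite("pics/fx.png",cv2.resize(g,None,fx=1.4,fy=1.4))
E
```

```text
base ((0.5804154276847839, -0.31579339504241943), (0.10729830712080002, 0.18620683252811432), 2.899481773376465)
rack ((0.5517811179161072, 0.22138601541519165), (0.06532591581344604, 0.08869190514087677), 11.810897827148438)
posts [[0.5673 0.1948]
 [0.5466 0.1946]] [np.int32(9), np.int32(2), np.int32(7), np.int32(3), np.int32(4), np.int32(4)] [0.5569448  0.19472098]
blue hull (52, 111, 236, 191)
white ((158.0, 199.5), 179.05665588378906) [ 0.57201588 -0.25615869  0.081     ] 39527.5
red 197.0 [ 0.56805782 -0.24079485  0.081     ]
```

View pics/fx.png

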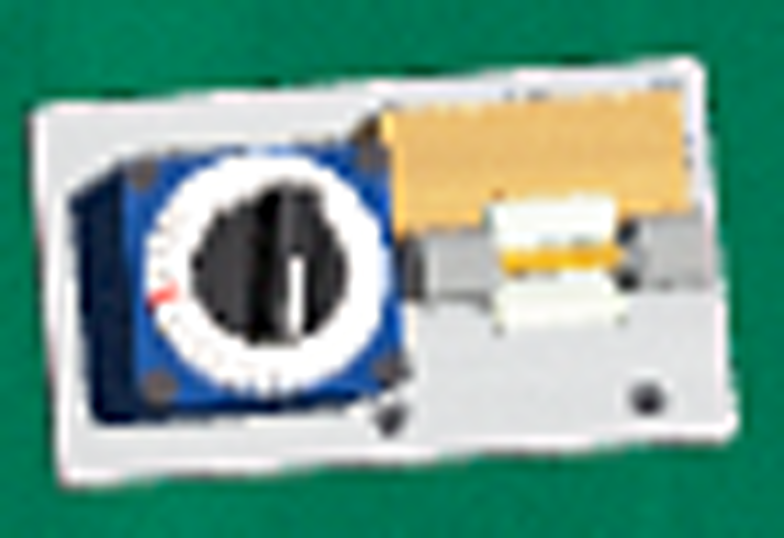

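The enlarged view shows the dial centred near (270,273), the red mark at (163,297) and the white pointer from (294,255) to (292,335). I'll fit the dial circle properly.

```bash
cat > dial.py <<'E'
from h import *
def dial(t,verbose=True):
    U=8;x0,y0=350,160;g=cv2.resize(t[y0:208,x0:420],None,fx=U,fy=U,interpolation=cv2.INTER_CUBIC)
    f=lambda x,y:(x0+(x+.5)/U-.5,y0+(y+.5)/U-.5)
    hh=cv2.cvtColor(g,cv2.COLOR_BGR2HSV);c0=np.array([193,195.]);pts=[]
    for a in np.arange(0,360,3):
        d=np.array([np.cos(np.radians(a)),np.sin(np.radians(a))])
        r=np.arange(68,112,.5);p=(c0+r[:,None]*d).astype(int);S=hh[p[:,1],p[:,0],1].astype(int);H=hh[p[:,1],p[:,0],0]
        k=np.nonzero((S>110)&(H>100)&(H<130))[0]
        if len(k) and 76<r[k[0]]<104 : pts.append(onplane("top",f(*(c0+r[k[0]]*d)),.081)[:2])
    pts=np.array(pts);A=np.c_[2*pts,np.ones(len(pts))];w=np.ones(len(pts),bool)
    for _ in range(4):
        s=np.linalg.lstsq(A[w],(pts[w]**2).sum(1),rcond=None)[0];R=np.sqrt(s[2]+s[:2]@s[:2]);e=np.abs(np.linalg.norm(pts-s[:2],axis=1)-R);w=e<.002
    m=cv2.inRange(hh,(0,70,100),(10,255,255))|cv2.inRange(hh,(165,70,100),(180,255,255));m[:,180:]=0
    ys,xs=np.nonzero(m);red=onplane("top",f(xs.mean(),ys.mean()),.081)[:2] if len(xs) else None
    print("centre",s[:2],"R",R,w.sum(),"red",red)
    if red is not None: d=red-s[:2];print("r",np.linalg.norm(d),"ang",np.degrees(np.arctan2(d[1],d[0])))
    m=((hh[...,2]>150)&(hh[...,1]<60)).astype(np.uint8)
    yy,xx=np.mgrid[:m.shape[0],:m.shape[1]];m[np.hypot(xx-195,yy-193)>50]=0
    ys,xs=np.nonzero(m)
    if len(xs)>10:
        q=np.array([onplane("top",f(x,y),.112)[:2] for x,y in zip(xs,ys)]);v=cv2.fitLine(q.astype(np.float32),cv2.DIST_L2,0,.001,.001).ravel()
        print("ptr",len(xs),q.mean(0),np.degrees(np.arctan2(v[1],v[0])))
E
python3 - <<'E'
from dial import *
dial(cv2.imread("pics/top0.png"))
# predicted from base: origin = centre +?
s=cv2.imread("pics/scene0.png")
print(onplane("top",(350+.5+(0)/8,170),.081)[:0])
f=lambda x,y:(350+(x+.5)/11.2-.5,160+(y+.5)/11.2-.5)
for p in[(147,172),(372,152),(395,368),(160,388)]: print("screw",onplane("top",f(*p),.08)[:2])
for p in[(505,260),(615,255)]: print("pin ends",onplane("top",f(*p),.0635)[:2])
for p in[(490,205),(615,195),(627,320),(500,328)]: print("vee",onplane("top",f(*p),.06)[:2])
E
```

```text
centre [ 0.57322749 -0.26792586] R 0.032073160222804376 107 red [ 0.56805782 -0.24079485]
r 0.02761914782637275 ang 100.78808866491626
ptr 548 [ 0.56377133 -0.26699851] -3.830965
[]
screw [ 0.60065553 -0.23823446]
screw [ 0.60455171 -0.29646988]
screw [ 0.5480959  -0.30016435]
screw [ 0.54420586 -0.23954975]
pin ends [ 0.57742757 -0.33449762]
pin ends [ 0.57810515 -0.36316557]
vee [ 0.59248647 -0.33222955]
vee [ 0.59439394 -0.36497677]
vee [ 0.56124306 -0.36668768]
vee [ 0.55985843 -0.33350351]
```

>>> arm_command(deltas=[0, 0, 1, 0.18, 0.3, 0.015, 40, 0, 0, 1, 0.18, 0.3, 0.015, 40, 0, 0, 1, 0.18, 0.3, 0.015, 40, 0, 0, 1, 0.18, 0.3, 0.015, 40, 0, 0, 1, 0.18, 0.3, 0.015, 40, 0, 0, 1, 0.18, 0.3, 0.015, 40, 0, 0, 1, 0.18, 0.3, 0.015, 40, 0, 0, 1, 0.18, 0.3, 0.015, 40, 0, 0, 1, 0.18, 0.3, 0.015, 40, 0, 0, 1, 0.18, 0.3, 0.015, 40, 0, 0, 1, 0.18, 0.3, 0.015, 40, 0, 0, 1, 0.18, 0.3, 0.015, 40], force=20)

```text
clock: 1.3
position: [0.3607, -0.2981, 0.2221]
ee_rot: [-1.871, -2.523, -0.0]
force: [0.3, 0.2, -0.5]
width: 0.437
gripper_force: 0.0
```

>>> arm_command(deltas=[0, 0, 0.763, 0.212, 0.03, -0.03, 40, 0, 0, 0.763, 0.212, 0.03, -0.03, 40, 0, 0, 0.763, 0.212, 0.03, -0.03, 40, 0, 0, 0.763, 0.212, 0.03, -0.03, 40, 0, 0, 0.763, 0.212, 0.03, -0.03, 40, 0, 0, 0.763, 0.212, 0.03, -0.03, 40, 0, 0, 0.763, 0.212, 0.03, -0.03, 40, 0, 0, 0.763, 0.212, 0.03, -0.03, 40, 0, 0, 0.763, 0.212, 0.03, -0.03, 40, 0, 0, 0.763, 0.212, 0.03, -0.03, 40])

```text
clock: 2.3
position: [0.5728, -0.2684, 0.192]
ee_rot: [-0.133, -3.138, -0.001]
force: [0.1, 0.0, -0.3]
width: 0.435
gripper_force: 0.0
```

```bash
python3 - <<'E'
from h import *
s=sensors.observe();R=cv2.Rodrigues(s["ee_rot"])[0];print(s["position"],R[:,1],np.degrees(np.arctan2(R[1,1],R[0,1])),s["joints"].round(2))
a=optics.get_image("scene");cv2.imwrite("pics/s1.png",cv2.resize(a[90:190,270:400],(780,600),interpolation=cv2.INTER_CUBIC))
E
```

```text
[ 0.57276633 -0.26835634  0.19202979] [8.45498670e-02 9.96419175e-01 3.85349703e-04] 85.1498586674629 [ 0.78  0.55 -0.66  1.53  0.35  1.18  1.54]
```

View pics/s1.png

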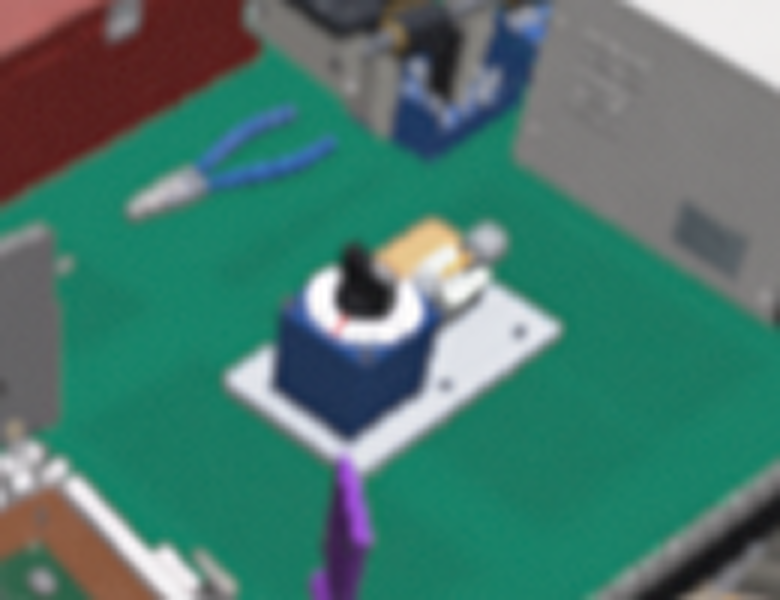

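The picture shows the knob at (360,280) with the red mark at (340,325), but no gripper where I'd expect it. I'll check the projection.

```bash
python3 - <<'E'
from h import *
p=proj("scene",(.573,-.268,.173));print(p,(p-[270,90])*6, proj("top",(.573,-.268,.173)), proj("scene",(.573,-.268,.112)),(proj("scene",(.573,-.268,.112))-[270,90])*6)
s=sensors.observe();print(s["position"],s["clock"])
a=optics.get_image("scene");b=optics.get_image("top")
a0=cv2.imread("pics/scene0.png");b0=cv2.imread("pics/top0.png")
for x,y in((a,a0),(b,b0)):
    d=(cv2.absdiff(x,y).max(2)>40).astype(np.uint8);print(cv2.boundingRect(d),d.sum())
cv2.imwrite("pics/mm.png",cv2.resize(np.hstack([a,b]),(800,300),interpolation=cv2.INTER_AREA))
E
```

```text
[335.34304351 118.47059093] [392.05826107 170.82354555] [381.88091662 180.13085264] [332.3634734  133.19548278] [374.18084042 259.17289671]
[ 0.57283355 -0.26825282  0.19217079] 2.35
(309, 0, 203, 348) 7975
(261, 120, 251, 264) 19409
```

View pics/mm.png

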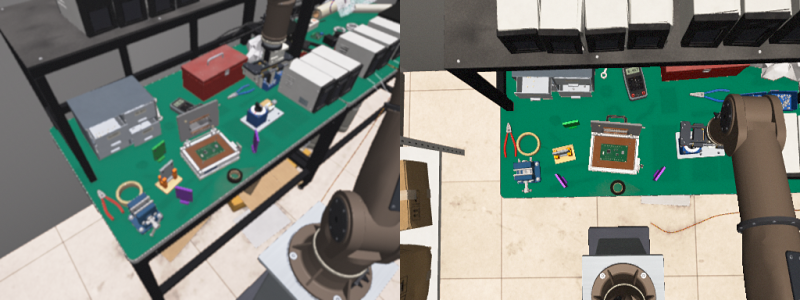

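```bash
python3 - <<'E'
from h import *
a=optics.get_image("scene");a0=cv2.imread("pics/scene0.png")
d=(cv2.absdiff(a,a0).max(2)>25).astype(np.uint8);d=cv2.morphologyEx(d,cv2.MORPH_OPEN,np.ones((2,2)))
for c in range(306,366,3):
    r=np.nonzero(d[:150,c])[0];print(c,(r.min(),r.max()) if len(r) else None,end="; ")
print()
for dy in(-.065,-.02,.02,.065): print(dy,proj("scene",(.573,-.268+dy,.173)).round(),proj("scene",(.573,-.268+dy,.24)).round())
cv2.imwrite("pics/s2.png",cv2.resize(a[40:150,280:400],(720,600),interpolation=cv2.INTER_CUBIC))
E
```

```text
306 None; 309 None; 312 (np.int64(83), np.int64(96)); 315 (np.int64(81), np.int64(97)); 318 (np.int64(80), np.int64(100)); 321 (np.int64(82), np.int64(102)); 324 (np.int64(81), np.int64(105)); 327 (np.int64(80), np.int64(108)); 330 (np.int64(78), np.int64(110)); 333 (np.int64(77), np.int64(113)); 336 (np.int64(22), np.int64(112)); 339 (np.int64(18), np.int64(100)); 342 (np.int64(0), np.int64(107)); 345 (np.int64(0), np.int64(108)); 348 (np.int64(0), np.int64(105)); 351 (np.int64(0), np.int64(101)); 354 (np.int64(0), np.int64(91)); 357 (np.int64(0), np.int64(92)); 360 (np.int64(0), np.int64(91)); 363 (np.int64(0), np.int64(89)); 
-0.065 [349. 111.] [353.  93.]
-0.02 [340. 116.] [343.  98.]
0.02 [331. 121.] [334. 103.]
0.065 [321. 127.] [324. 109.]
```

View pics/s2.png

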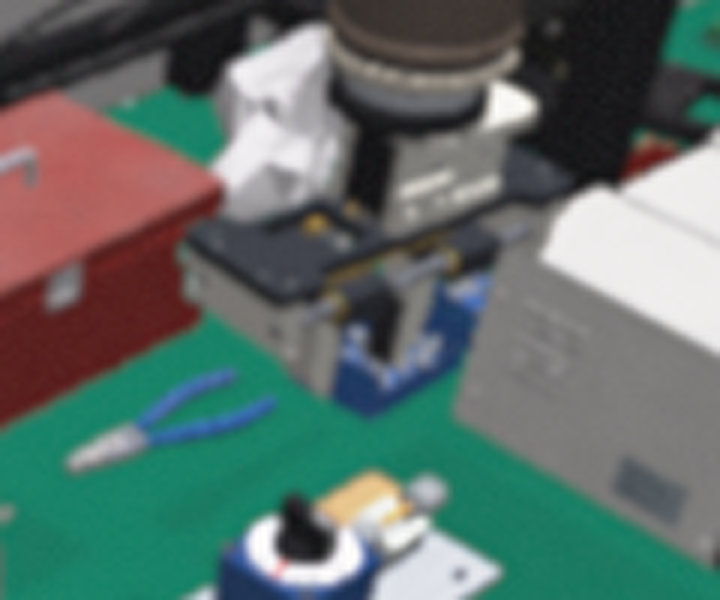

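The view shows the gripper body with rods over the fixture. The grey panel's lower corner is at px (335,112), and the dark finger tip is at about (344,106). I'll test this against the pose numerically.

```bash
python3 - <<'E'
from h import *
f=lambda x,y:(280+x/6,40+y*110/600)
for n,p in dict(left=(180,240),front=(300,300),right=(570,190),panelLR=(335,400),panelLL=(200,300),tip=(385,360)).items():
    u=f(*p);print(n,np.round(u,1),[onplane("scene",u,z)[:2].round(3) for z in(.17,.192,.24,.27,.30)])
b=optics.get_image("top");b0=cv2.imread("pics/top0.png")
d=(cv2.absdiff(b,b0).max(2)>25).astype(np.uint8)
for r in range(140,215,4):
    c=np.nonzero(d[r,340:430])[0]+340;print(r,(c.min(),c.max()) if len(c) else None,end=";")
print()
for z in(.17,.3): print([proj("top",(.573+a,-.268+c,z)).round() for a in(-.095,.095) for c in(-.0375,.0375)])
E
```

```text
left [310.  84.] [array([ 0.767, -0.344]), array([ 0.744, -0.318]), array([ 0.693, -0.262]), array([ 0.662, -0.227]), array([ 0.631, -0.193])]
front [330.  95.] [array([ 0.675, -0.351]), array([ 0.655, -0.325]), array([ 0.611, -0.269]), array([ 0.584, -0.234]), array([ 0.556, -0.198])]
right [375.   74.8] [array([ 0.66 , -0.572]), array([ 0.64 , -0.539]), array([ 0.597, -0.468]), array([ 0.57 , -0.424]), array([ 0.543, -0.379])]
panelLR [335.8 113.3] [array([ 0.593, -0.292]), array([ 0.575, -0.268]), array([ 0.536, -0.216]), array([ 0.512, -0.183]), array([ 0.488, -0.15 ])]
panelLL [313.3  95. ] [array([ 0.711, -0.306]), array([ 0.69 , -0.282]), array([ 0.644, -0.228]), array([ 0.614, -0.195]), array([ 0.585, -0.162])]
tip [344.2 106. ] [array([ 0.603, -0.342]), array([ 0.585, -0.317]), array([ 0.545, -0.261]), array([ 0.521, -0.226]), array([ 0.496, -0.191])]
140 (np.int64(411), np.int64(429));144 (np.int64(401), np.int64(429));148 (np.int64(403), np.int64(429));152 (np.int64(398), np.int64(429));156 (np.int64(359), np.int64(429));160 (np.int64(359), np.int64(429));164 (np.int64(358), np.int64(429));168 (np.int64(358), np.int64(429));172 (np.int64(358), np.int64(429));176 (np.int64(358), np.int64(429));180 (np.int64(358), np.int64(429));184 (np.int64(358), np.int64(429));188 (np.int64(359), np.int64(429));192 (np.int64(415), np.int64(429));196 (np.int64(417), np.int64(429));200 (np.int64(421), np.int64(429));204 (np.int64(425), np.int64(429));208 (np.int64(425), np.int64(429));212 (np.int64(426), np.int64(429));
[array([397., 215.]), array([369., 216.]), array([394., 145.]), array([366., 146.])]
[array([414., 213.]), array([382., 214.]), array([410., 134.]), array([379., 135.])]
```

>>> arm_command(deltas=[0, 0, 0, 0, 0, -0.02, 40, 0, 0, 0, 0, -0.04, -0.04, 40, 0, 0, 0, 0, 0, -0.057, 40, 0, 0, 0, 0, 0, -0.057, 40])

```text
clock: 2.95
position: [0.5718, -0.2635, 0.133]
ee_rot: [-0.12, -3.136, -0.007]
force: [0.7, 2.7, 1.0]
width: 0.435
gripper_force: 0.0
```

```bash
python3 - <<'E'
from h import *
a=optics.get_image("scene");s=sensors.observe();print(s["position"],s["force"])
cv2.imwrite("pics/s3.png",cv2.resize(a[80:160,300:400],(750,600),interpolation=cv2.INTER_CUBIC))
E
```

```text
[ 0.57255707 -0.26539832  0.13434551] [ 0.06430397 -0.10756078  0.99889993]
```

View pics/s3.png

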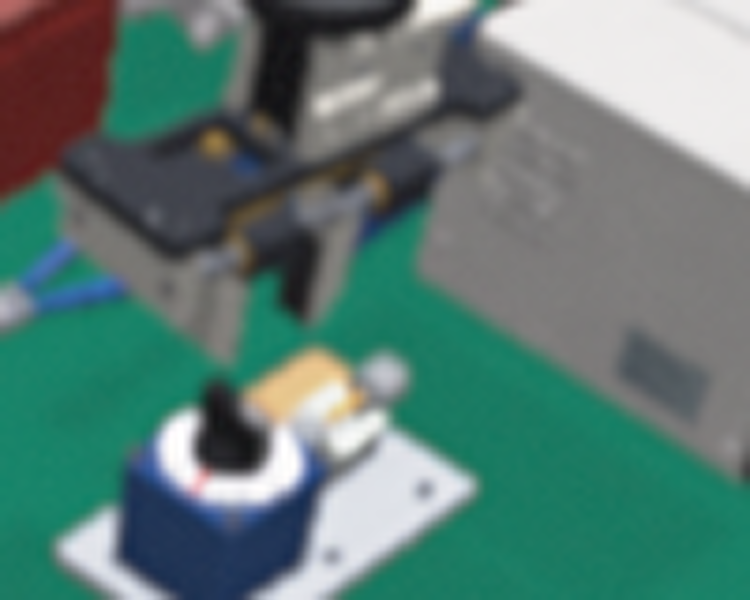

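The view shows the right finger's tip at px (340.7,122.7) and the panel corner at (331,128). The knob is below and undisturbed.

```bash
python3 - <<'E'
from h import *
for n,u in dict(tip=(340.7,122.7),tipR=(340.7+2,121),corner=(331.3,128),plateL=(300+60/7.5,80+160/7.5),plateF=(300+180/7.5,80+250/7.5),plateR=(300+520/7.5,80+95/7.5)).items():
    print(n,[(z,onplane("scene",u,z)[:2].round(3)) for z in(.115,.13,.145,.16,.18,.2,.22,.24,.26,.28)])
b=optics.get_image("top");b0=cv2.imread("pics/top0.png")
d=(cv2.absdiff(b,b0).max(2)>25).astype(np.uint8)
for r in range(148,200,3):
    c=np.nonzero(d[r,340:400])[0]+340;print(r,(c.min(),c.max()) if len(c) else None,end=";")
s=sensors.observe();print(s)
E
```

```text
tip [(0.115, array([ 0.591, -0.327])), (0.13, array([ 0.58 , -0.311])), (0.145, array([ 0.569, -0.295])), (0.16, array([ 0.557, -0.279])), (0.18, array([ 0.543, -0.258])), (0.2, array([ 0.528, -0.237])), (0.22, array([ 0.513, -0.216])), (0.24, array([ 0.498, -0.195])), (0.26, array([ 0.483, -0.174])), (0.28, array([ 0.468, -0.152]))]
tipR [(0.115, array([ 0.593, -0.339])), (0.13, array([ 0.582, -0.323])), (0.145, array([ 0.57 , -0.307])), (0.16, array([ 0.559, -0.291])), (0.18, array([ 0.544, -0.269])), (0.2, array([ 0.529, -0.248])), (0.22, array([ 0.515, -0.226])), (0.24, array([ 0.5  , -0.205])), (0.26, array([ 0.485, -0.183])), (0.28, array([ 0.47 , -0.162]))]
corner [(0.115, array([ 0.592, -0.282])), (0.13, array([ 0.58 , -0.267])), (0.145, array([ 0.569, -0.252])), (0.16, array([ 0.558, -0.237])), (0.18, array([ 0.543, -0.217])), (0.2, array([ 0.528, -0.197])), (0.22, array([ 0.513, -0.177])), (0.24, array([ 0.498, -0.157])), (0.26, array([ 0.484, -0.137])), (0.28, array([ 0.469, -0.117]))]
plateL [(0.115, array([ 0.749, -0.325])), (0.13, array([ 0.734, -0.309])), (0.145, array
[... 1477 characters left out ...]
one;{'clock': 3.05, 'joints': array([ 0.76780271,  0.59662316, -0.64123805,  1.60013691,  0.39107075,
        1.07718365,  1.51458897]), 'dq': array([ 0.01330065, -0.00740769,  0.01726708, -0.02892795,  0.00890866,
        0.00850324,  0.0103836 ]), 'joint_efforts': array([-1.03176188e+00, -6.93889403e+01, -1.15033257e+01, -2.70586163e+01,
       -2.03491808e-01,  1.43887792e-02, -1.53022930e-01]), 'position': array([ 0.57296445, -0.26712769,  0.13512492]), 'ee_rot': array([-1.21919577e-01, -3.13863926e+00, -8.69911052e-04]), 'force': array([ 0.21676953, -0.32037522, -0.00758468]), 'ft_torque': array([ 0.07021118, -0.21852331,  0.00502084]), 'gripper_force': 0.0, 'width': 0.4353616726079625}
```

>>> arm_command(deltas=[0, 0, 0, 0, -0.001, -0.012, 40, 0, 0, 0, 0, -0.001, -0.024, 40, 0, 0, 0, 0, -0.001, -0.024, 40, 0, 0, 0, 0, -0.001, -0.024, 12, 0, 0, 0, 0, -0.001, -0.024, 0, 0, 0, 0, 0, -0.001, -0.024, 0, 0, 0, 0, 0, -0.001, -0.024, 0, 0, 0, 0, 0, -0.001, -0.024, 0, 0, 0, 0, 0, -0.001, -0.024, 0, 0, 0, 0, 0, -0.001, -0.024, 0], force=20)

```text
clock: 4.05
position: [0.573, -0.2692, 0.1114]
ee_rot: [0.123, 3.139, -0.0]
force: [0.6, 0.7, 0.3]
width: 0.005
gripper_force: 0.0
```

```bash
python3 - <<'E'
from h import *
a=optics.get_image("scene");b=optics.get_image("top");s=sensors.observe();print(s["position"],s["force"],s["gripper_force"],s["width"])
print(proj("scene",s["position"]),proj("scene",s["position"]-[0,0,.019]))
x=cv2.resize(a[95:155,305:355],(500,600),interpolation=cv2.INTER_CUBIC);y=cv2.resize(b[150:210,350:380],(300,600),interpolation=cv2.INTER_CUBIC)
cv2.imwrite("pics/s4.png",np.hstack([x,y]))
E
```

```text
[ 0.57297668 -0.26922315  0.11136973] [ 0.41239466  0.43125191 -0.24488571] 0.0 0.0041483612449840935
[332.59461847 133.19379569] [331.71169631 137.54338329]
```

View pics/s4.png

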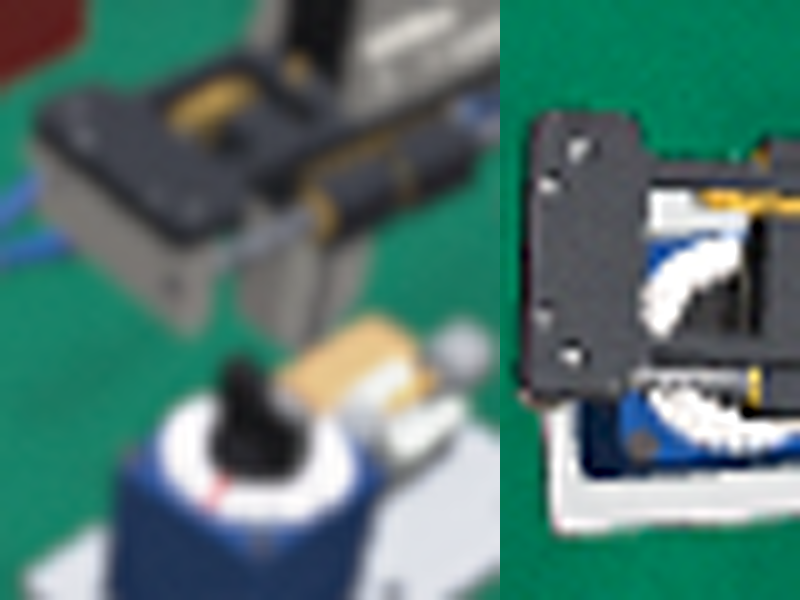

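The view shows the closed fingers hovering above the knob, with their tips at px (334.5,129). The fingers are really about 25–35 mm higher than the reported TCP implies. I'll quantify the offset.

```bash
python3 - <<'E'
from h import *
for u in((334.5,129),(333.5,128.5),(336,129)):
    print(u,[(z,onplane("scene",u,z)[:2].round(3)) for z in(.112,.12,.13,.14)])
s=sensors.observe();R=cv2.Rodrigues(s["ee_rot"])[0];print(R.round(3),s["joints"].round(3))
a=optics.calibration("scene");print(a)
# known check points in scene: bar far top, base corner
a=cv2.imread("pics/scene0.png")
for p in[(.6364,-.4055,.012),(.5234,-.2298,.012),(.5299,.1739,.01),(.5133,.2536,.01)]: print(proj("scene",p).round(1))
E
```

```text
(334.5, 129) [(0.112, array([ 0.583, -0.289])), (0.12, array([ 0.578, -0.281])), (0.13, array([ 0.57 , -0.271])), (0.14, array([ 0.563, -0.261]))]
(333.5, 128.5) [(0.112, array([ 0.587, -0.289])), (0.12, array([ 0.581, -0.281])), (0.13, array([ 0.574, -0.27 ])), (0.14, array([ 0.567, -0.26 ]))]
(336, 129) [(0.112, array([ 0.58 , -0.293])), (0.12, array([ 0.574, -0.285])), (0.13, array([ 0.567, -0.275])), (0.14, array([ 0.56 , -0.265]))]
[[-0.997  0.078  0.   ]
 [ 0.078  0.997  0.   ]
 [-0.     0.    -1.   ]] [ 0.763  0.62  -0.63   1.623  0.41   1.033  1.501]
{'camera_matrix': array([[355.64250556,   0.        , 261.4701003 ],
       [  0.        , 355.64250556, 189.82506317],
       [  0.        ,   0.        ,   1.        ]]), 'rvec': array([ 1.16345716, -2.43639013,  0.90139709]), 'tvec': array([0.38775943, 0.35188584, 0.86851314])}
[341.3 130. ]
[330.6 167.7]
[234.2 228.4]
[215.  246.7]
```

Tip rays meet the tool axis at z≈0.130, so the fingertips are 38 mm above the nominal position (x,y agree). I'll descend 30 mm with the fingers open and test the grip by width.

>>> arm_command(deltas=[0, 0, 0, 0, 0, 0, 40, 0, 0, 0, 0, 0.001, 0, 40, 0, 0, 0, 0, 0.001, 0, 40, 0, 0, 0, 0, 0.001, -0.01, 40, 0, 0, 0, 0, 0.001, -0.02, 40, 0, 0, 0, 0, 0.001, -0.03, 40, 0, 0, 0, 0, 0.001, -0.03, 40, 0, 0, 0, 0, 0.001, -0.03, 0, 0, 0, 0, 0, 0.001, -0.03, 0, 0, 0, 0, 0, 0.001, -0.03, 0, 0, 0, 0, 0, 0.001, -0.03, 0, 0, 0, 0, 0, 0.001, -0.03, 0], force=20)

```text
clock: 5.35
position: [0.5735, -0.2658, 0.0818]
ee_rot: [0.121, 3.139, 0.004]
force: [-0.7, 6.4, 2.1]
width: 0.13
gripper_force: 20.0
```

>>> arm_command(deltas=[0, 0, 0, 0, 0.002, 0, 0, 0, 0, 0, 0, 0.002, 0, 0, 0, 0, -0.2, 0, 0.002, 0, 0, 0, 0, -0.4, 0, 0.002, 0, 0, 0, 0, -0.6, 0, 0.002, 0, 0, 0, 0, -0.81, 0, 0.002, 0, 0, 0, 0, -0.81, 0, 0.002, 0, 0, 0, 0, -0.81, 0, 0.002, 0, 0, 0, 0, -0.81, 0, 0.002, 0, 0, 0, 0, -0.81, 0, 0.002, 0, 0, 0, 0, -0.81, 0, 0.002, 0, 0, 0, 0, -0.81, 0, 0.002, 0, 0, 0, 0, -0.81, 0, 0.002, 0, 0])

```text
clock: 6.65
position: [0.5733, -0.266, 0.0817]
ee_rot: [1.961, 2.454, 0.001]
force: [-0.4, 2.5, 2.6]
width: 0.125
gripper_force: 20.0
```

```bash
python3 - <<'E'
from h import *
s=sensors.observe();R=cv2.Rodrigues(s["ee_rot"])[0];print(s["position"],np.degrees(np.arctan2(R[1,1],R[0,1])),s["force"],s["ft_torque"],s["width"],s["joints"].round(2))
E
```

```text
[ 0.57330419 -0.26598867  0.08171905] 12.750135192841626 [-0.35428059  2.52633752  2.63188026] [ 0.54283837 -0.08905758 -0.05801783] 0.1252546861018376 [ 0.55  0.59 -0.3   1.67  0.21  0.91  0.39]
```

>>> arm_command(deltas=[0, 0, 0, 0, 0, 0, 45, 0, 0, 0, 0, 0, 0, 45, 0, 0, 0, 0, 0, 0, 45, 0, 0, 0, 0, 0, 0.04, 45, 0, 0, 0, 0, 0, 0.2, 45, 0, 0, 0, 0, 0, 0.2, 45, 0, 0, 0, 0, 0, 0.2, 45, 0, 0, 0, 0, 0, 0.2, 45, 0, 0, -0.01, -0.02, 0.486, 0.2, 45, 0, 0, -0.01, -0.02, 0.486, 0.2, 45, 0, 0, -0.01, -0.02, 0.486, 0.2, 45, 0, 0, -0.01, -0.02, 0.486, 0.2, 45, 0, 0, -0.01, -0.02, 0.486, 0.2, 45, 0, 0, -0.01, -0.02, 0.486, 0.2, 45, 0, 0, -0.01, -0.02, 0.486, 0.2, 45, 0, 0, -0.01, -0.02, 0.486, 0.2, 45, 0, 0, -0.01, -0.02, 0.486, 0.2, 45, 0, 0, -0.01, -0.02, 0.486, 0.2, 45, 0, 0, -0.01, -0.02, 0.486, 0.2, 45, 0, 0, -0.01, -0.02, 0.486, 0.2, 45])

```text
clock: 8.65
position: [0.5527, 0.2202, 0.2807]
ee_rot: [-1.981, -2.438, 0.001]
force: [-0.2, -0.4, 0.3]
width: 0.488
gripper_force: 0.0
```

```bash
python3 - <<'E'
from dial import *
s=sensors.observe();R=cv2.Rodrigues(s["ee_rot"])[0];print(s["position"],np.degrees(np.arctan2(R[1,1],R[0,1])),s["force"],s["clock"])
b=optics.get_image("top");a=optics.get_image("scene");dial(b)
cv2.imwrite("pics/b5.png",b);cv2.imwrite("pics/a5.png",a)
x=cv2.resize(b[165:205,350:390],(400,400),interpolation=cv2.INTER_CUBIC);y=cv2.resize(a[115:155,305:345],(400,400),interpolation=cv2.INTER_CUBIC)
cv2.imwrite("pics/v5.png",np.hstack([x,y]))
E
```

```text
[0.55266092 0.2201854  0.28065521] 11.818018392989197 [-0.18821574 -0.36970833  0.28080644] 8.65
centre [ 0.57321296 -0.26791639] R 0.032100616684454276 107 red [ 0.56810262 -0.2408062 ]
r 0.027587638203164188 ang 100.67513401070103
ptr 602 [ 0.57162613 -0.2574882 ] -74.80556
```

View pics/v5.png

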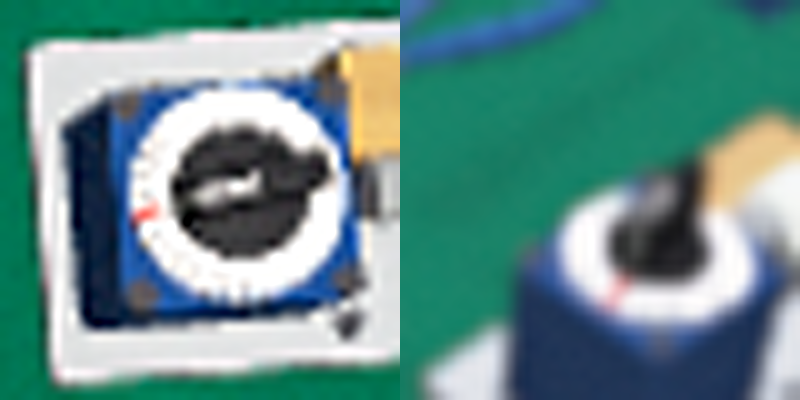

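Pictures show the pointer standing at the red mark: pointer about 102°, mark about 101–102.7° (top crop (140,212)). Next is the leaf.

>>> arm_command(deltas=[0, 0, 0, -0.001, 0, -0.05, 45, 0, 0, 0, -0.001, 0, -0.1, 45, 0, 0, 0, -0.001, 0, -0.15, 45, 0, 0, 0, -0.001, 0, -0.17, 45, 0, 0, 0, -0.001, 0, -0.19, 45, 0, 0, 0, -0.001, 0, -0.21, 45, 0, 0, 0, -0.001, 0, -0.22, 45, 0, 0, 0, -0.001, 0, -0.229, 45, 0, 0, 0, -0.001, 0, -0.229, 45, 0, 0, 0, -0.001, 0, -0.229, 45])

```text
clock: 9.75
position: [0.5524, 0.2197, 0.053]
ee_rot: [1.984, 2.435, 0.001]
force: [0.7, -0.3, 0.8]
width: 0.491
gripper_force: 0.0
```

>>> arm_command(deltas=[0, 0, 0, 0, 0, 0, 20, 0, 0, 0, 0, 0, 0, 0, 0, 0, 0, 0, 0, 0, 0, 0, 0, 0, 0, 0, 0, 0, 0, 0, 0, 0, 0, 0, 0, 0, 0, 0, 0, 0, 0, 0, 0, 0, 0, 0, 0, 0, 0], force=35)

```text
clock: 10.45
position: [0.5525, 0.2199, 0.0524]
ee_rot: [1.983, 2.436, 0.001]
force: [2.8, 0.6, -1.9]
width: 0.086
gripper_force: 35.0
```

>>> arm_command(deltas=[0, 0, 0, 0, 0, 0.01, 0, 0, 0, 0, 0, 0, 0.025, 0, 0, 0, 0, 0, 0, 0.05, 0, 0, 0, 0, 0, 0, 0.09, 0, 0, 0, 0, 0, 0, 0.13, 0, 0, 0, 0, 0, 0, 0.17, 0, 0, 0, 0, 0, 0, 0.21, 0, 0, 0, 0, 0, 0, 0.25, 0, 0, 0, 0, 0, 0, 0.25, 0, 0, 0, 0, 0, 0, 0.25, 0])

```text
clock: 11.45
position: [0.5517, 0.2198, 0.3025]
ee_rot: [1.983, 2.436, 0.0]
force: [0.2, 0.2, -3.2]
width: 0.086
gripper_force: 35.0
```

```bash
python3 - <<'E'
from h import *
s=sensors.observe();R=cv2.Rodrigues(s["ee_rot"])[0];P=s["position"];print(P,np.degrees(np.arctan2(R[1,1],R[0,1])),s["force"],s["ft_torque"],s["width"])
a=optics.get_image("scene");a0=cv2.imread("pics/a5.png");cv2.imwrite("pics/a6.png",a)
xh=np.array([np.cos(np.radians(11.8)),np.sin(np.radians(11.8)),0]);yh=np.array([-xh[1],xh[0],0])
B=P-[0,0,.0264]
for n,(dx,dy,dz) in dict(barA=(0,.015,-.01),barB=(0,-.015,-.01),pAlow=(0,.03,.014),pBlow=(0,-.03,.014),pAtop=(0,.03,.084),pBtop=(0,-.03,.084)).items(): print(n,proj("scene",B+dx*xh+dy*yh+[0,0,dz]).round(1))
E
```

```text
[0.55166898 0.21978971 0.30252555] 11.708467015037956 [ 0.21512653  0.1541087  -3.22849108] [-0.04384926 -0.137506   -0.02826615] 0.0861483542610959
barA [203.1 175.5]
barB [211.9 168.4]
pAlow [197.2 172.1]
pBlow [215.3 157.9]
pAtop [192.9 149.7]
pBtop [212.4 135.5]
```

>>> arm_command(deltas=[0, 0, 0, 0.005, -0.03, 0, 0, 0, 0, -0.02, 0.01, -0.07, 0, 0, 0, 0, -0.04, 0.012, -0.11, 0, 0, 0, 0, -0.06, 0.015, -0.16, 0, 0, 0, 0, -0.08, 0.02, -0.21, 0, 0, 0, 0, -0.098, 0.025, -0.26, 0, 0, 0, 0, -0.098, 0.025, -0.31, 0, 0, 0, 0, -0.098, 0.025, -0.36, 0, 0, 0, 0, -0.098, 0.025, -0.41, 0, 0, 0, 0, -0.098, 0.025, -0.45, 0, 0, 0, 0, -0.098, 0.025, -0.49, 0, 0, 0, 0, -0.098, 0.025, -0.52, 0, 0, 0, 0, -0.098, 0.025, -0.55, 0, 0, 0, 0, -0.098, 0.025, -0.567, 0, 0, 0, 0, -0.098, 0.025, -0.567, 0, 0, 0, 0, -0.098, 0.025, -0.567, 0, 0, 0, 0, -0.098, 0.025, -0.567, 0])

```text
schema error: expected a multiple of 7 numbers
```

>>> arm_command(deltas=[0, 0, 0, 0, 0, -0.04, 0, 0, 0, 0, 0, 0, -0.08, 0, 0, 0, 0, 0, 0, -0.12, 0, 0, 0, 0, 0, 0, -0.14, 0, 0, 0, 0, 0, 0, -0.14, 0, 0, 0, 0, 0, 0, -0.14, 0])

```text
clock: 12.1
position: [0.5513, 0.2195, 0.1616]
ee_rot: [-1.982, -2.436, 0.003]
force: [0.1, -0.0, -2.0]
width: 0.086
gripper_force: 35.0
```

```bash
python3 - <<'E'
from h import *
s=sensors.observe();R=cv2.Rodrigues(s["ee_rot"])[0];P=s["position"];print(P,np.degrees(np.arctan2(R[1,1],R[0,1])),s["force"],s["width"],s["clock"])
a=optics.get_image("scene");cv2.imwrite("pics/a7.png",a);b=optics.get_image("top");cv2.imwrite("pics/b7.png",b)
th=np.radians(2.9);xh=np.array([np.cos(th),np.sin(th),0]);yh=np.array([-xh[1],xh[0],0])
B=P-[0,0,.0264]
for n,(dx,dy,dz) in dict(barA=(0,.015,0),barB=(0,-.015,0),barAb=(0,.015,-.01),barBb=(0,-.015,-.01),pAlow=(0,.03,.014),pBlow=(0,-.03,.014),pAtop=(0,.03,.084),pBtop=(0,-.03,.084)).items(): print(n,proj("scene",B+dx*xh+dy*yh+[0,0,dz]).round(1))
J=np.array([.5774,-.3477,.06])
for n,(dy,dz) in dict(gA=(.018,.01),gB=(-.018,.01)).items(): print(n,proj("scene",J+dy*yh+[0,0,dz]).round(1))
h=cv2.cvtColor(a,cv2.COLOR_BGR2HSV)
g=(h[...,0]>65)&(h[...,0]<92)&(h[...,1]>90)
for r in range(92,134): print(r,"".join("." if g[r,c] else ("w" if h[r,c,2]>215 else "+" if h[r,c,2]>150 else "o" if h[r,c,2]>90 else "#") for c in range(318,378)))
E
```

```text
[0.55129951 0.21952779 0.16162226] 11.71261029532397 [ 1.17808306e-01 -1.21327380e-03 -2.02598671e+00] 0.08607822234366047 12.1
barA [208.6 208.5]
barB [217.6 202.6]
barAb [209.  210.8]
barBb [217.9 204.9]
pAlow [203.4 208.3]
pBlow [221.6 196.5]
pAtop [200. 191.]
pBtop [219.4 178.9]
gA [342.  134.7]
gB [348.6 130.2]
92 .........................ooooooooooooo+++++oooooooooooooooo+
93 .......................ooooooooooooooo+++++ooooooooooooooooo
94 .....................ooooooooooooooooo+++++ooooooooooooooooo
95 ....................ooooooooooooooooooo++++ooooooooooooooooo
96 ..................oooooooooooooooooooooo++oooooooooooooooooo
97 .................ooooooooooooooooooooooooooooooooooooooooooo
98 ................oooooooooooooooooooooooooooooooooooooooooooo
99 ..............ooooooooooo++ooooooooooooooooooooooooooooooooo
100 ............ooooooooooooo++ooooooooooooooooooooooooooooooooo
101 ...........oooooooooo++o++++oooooooooooooooooooooooooooooooo
102 ............oooooooooo++++++++oooooooooooooooooooooooooooooo
103 ............oooooooo++++++++++++++oooooooooooooooooooooooooo
104 ......
[... 1239 characters left out ...]
......................................oooooooooooo
124 ..................................................oooooooooo
125 ...................................................ooooooooo
126 ......................oooo...........................ooooooo
127 .....................o++++oo....++o...................oooooo
128 ...................o++wwww++o.o+++++....................oooo
129 ..................o++wwwwww++o++++++o....................ooo
130 .................o+wwwwwwwww+oo+++++o......................o
131 ................#o+wwwwwwwww+oo++++oo.......................
132 ............oo###o+wwwwwwwww+ooo++oo........................
133 .........ooooo###o+wwwwwwwwww+ooooo.........................
```

The first call was refused for a miscounted row, and the second only lowered the leaf above the rack, still clear of it. I'll go back up and carry over.

>>> arm_command(deltas=[0, 0, 0, 0, 0, 0.04, 0, 0, 0, 0, 0, 0, 0.08, 0, 0, 0, 0, 0, 0, 0.12, 0, 0, 0, 0, 0, 0, 0.14, 0, 0, 0, -0.02, 0.01, -0.05, 0.14, 0, 0, 0, -0.04, 0.012, -0.1, 0.14, 0, 0, 0, -0.06, 0.015, -0.15, 0.14, 0, 0, 0, -0.08, 0.02, -0.2, 0.14, 0, 0, 0, -0.098, 0.025, -0.25, 0.14, 0, 0, 0, -0.098, 0.025, -0.3, 0.14, 0, 0, 0, -0.098, 0.025, -0.35, 0.14, 0, 0, 0, -0.098, 0.025, -0.4, 0.14, 0, 0, 0, -0.098, 0.025, -0.44, 0.14, 0, 0, 0, -0.098, 0.025, -0.48, 0.14, 0, 0, 0, -0.098, 0.025, -0.515, 0.14, 0, 0, 0, -0.098, 0.025, -0.545, 0.14, 0, 0, 0, -0.098, 0.025, -0.567, 0.14, 0, 0, 0, -0.098, 0.025, -0.567, 0.14, 0, 0, 0, -0.098, 0.025, -0.567, 0.14, 0])

```text
clock: 14.1
position: [0.5772, -0.3472, 0.3034]
ee_rot: [2.165, 2.275, 0.002]
force: [-0.3, 1.0, -2.4]
width: 0.089
gripper_force: 35.0
```

>>> arm_command(deltas=[0, 0, 0, 0, 0, -0.04, 0, 0, 0, 0, 0, 0, -0.08, 0, 0, 0, 0, 0, 0, -0.11, 0, 0, 0, 0, 0, 0, -0.12, 0, 0, 0, 0, 0, 0, -0.12, 0, 0, 0, 0, 0, 0, -0.12, 0])

```text
clock: 14.7
position: [0.5783, -0.347, 0.1845]
ee_rot: [2.162, 2.276, 0.002]
force: [-0.0, 0.6, -1.7]
width: 0.086
gripper_force: 35.0
```

```bash
cat > lk.py <<'E'
from h import *
s=sensors.observe();R=cv2.Rodrigues(s["ee_rot"])[0];P=s["position"];print(P,np.degrees(np.arctan2(R[1,1],R[0,1])),s["force"],s["ft_torque"],s["width"],s["clock"])
a=optics.get_image("scene");cv2.imwrite("pics/a8.png",a)
th=np.radians(2.9);xh=np.array([np.cos(th),np.sin(th),0]);yh=np.array([-xh[1],xh[0],0])
B=P-[0,0,.0264]
for n,(dx,dy,dz) in dict(barA=(0,.015,0),barB=(0,-.015,0),barAb=(0,.015,-.01),barBb=(0,-.015,-.01),pAlow=(0,.03,.014),pBlow=(0,-.03,.014),pAtop=(0,.03,.084),pBtop=(0,-.03,.084)).items(): print(n,proj("scene",B+dx*xh+dy*yh+[0,0,dz]).round(1))
J=np.array([.5774,-.3477,.06])
for n,(dy,dz) in dict(gA=(.018,.01),gB=(-.018,.01)).items(): print(n,proj("scene",J+dy*yh+[0,0,dz]).round(1))
h=cv2.cvtColor(a,cv2.COLOR_BGR2HSV)
g=(h[...,0]>65)&(h[...,0]<92)&(h[...,1]>90)
print("col0=318")
for r in range(88,142): print(r,"".join("." if g[r,c] else "y" if (h[r,c,1]>90 and 10<h[r,c,0]<35) else "b" if (h[r,c,1]>90 and 95<h[r,c,0]<130) else str(h[r,c,2]//26) for c in range(318,378)))
E
python3 lk.py
```

```text
[ 0.57832731 -0.34698027  0.18451962] 2.9258181121808007 [-0.01756779  0.59487584 -1.67342182] [ 0.00371689 -0.06390761 -0.00197748] 0.08568741590479077 14.7
barA [347.  113.8]
barB [352.7 110.1]
barAb [346.4 116.2]
barBb [352.1 112.5]
pAlow [344.8 112.2]
pBlow [356.4 104.8]
pAtop [349.   93.8]
pBtop [361.   86.5]
gA [342.  134.7]
gB [348.6 130.2]
col0=318
88 .............................4444432222212y33344555554432211
89 .............................4444433443322333333455554443321
90 .............................4444455544433444443344555444433
91 ...........................4.4455566544444444444434445444444
92 .........................4bb44556666544444445544444444444444
93 ........................bbbb34666654444444445554444444444444
94 .....................4bbbbbb34565443344444444544455444444444
95 ....................bbbbbbbb33454333444444444444455554444444
96 ..................4bbbbbbbbb33333333444444444444445554444444
97 .................bbbbbbbb4bbb3333334444444444444444444444444
98 ................bbbbbbbb455b33333334444444444444444444445444
99 ..............4bbbbbbbbb4654433333
[... 2056 characters left out ...]
......25yyyyyy8999755567654.......................
132 ............33222yyyyy89999975555554........................
133 .........5b444312yyyy88999998655544.........................
134 ......67776555312yyy88889999965665..........................
135 ....578887655421268888888999977886..........................
136 ....7999754443113799877888999899875.........................
137 ...699985333211137998777789999987765........................
138 ..b89997322211112599987667899986688765......................
139 .bb899972222111124899876558998657888876.....................
140 4bb89997322111111479997b45677545788888865...................
141 bbb89998422111112589997bb45545678888888876..................
```

Numeric check: the barrel and plate edges in the scene image lie within 0.5 px of the prediction, so the leaf is centred in the hand. I'll lower it to just above the barrels, then enter slowly.

>>> arm_command(deltas=[0, 0, 0, -0.001, -0.001, -0.03, 0, 0, 0, 0, -0.001, -0.001, -0.055, 0, 0, 0, 0, -0.001, -0.001, -0.07, 0, 0, 0, 0, -0.001, -0.001, -0.074, 0, 0, 0, 0, -0.001, -0.001, -0.077, 0, 0, 0, 0, -0.001, -0.001, -0.08, 0, 0, 0, 0, -0.001, -0.001, -0.082, 0, 0, 0, 0, -0.001, -0.001, -0.084, 0, 0, 0, 0, -0.001, -0.001, -0.086, 0, 0, 0, 0, -0.001, -0.001, -0.086, 0, 0, 0, 0, -0.001, -0.001, -0.086, 0])

```text
clock: 15.85
position: [0.576, -0.3483, 0.0964]
ee_rot: [2.165, 2.276, 0.0]
force: [0.7, -0.2, -2.1]
width: 0.082
gripper_force: 35.0
```

>>> arm_command(deltas=[0, 0, 0, 0.001, 0, -0.002, 0, 0, 0, 0, 0.001, 0, -0.004, 0, 0, 0, 0, 0.001, 0, -0.006, 0, 0, 0, 0, 0.001, 0, -0.008, 0, 0, 0, 0, 0.001, 0, -0.01, 0, 0, 0, 0, 0.001, 0, -0.01, 0, 0, 0, 0, 0.001, 0, -0.01, 0, 0, 0, 0, 0.001, 0, -0.01, 0])

```text
clock: 16.65
position: [0.5773, -0.3482, 0.0864]
ee_rot: [2.165, 2.276, 0.0]
force: [1.0, 0.1, -1.5]
width: 0.088
gripper_force: 35.0
```

```bash
python3 lk.py
```

```text
[ 0.57725102 -0.34824547  0.08643891] 2.8835527477393295 [ 1.02820448  0.09336336 -1.51083159] [-0.11555914 -0.50399793  0.02276846] 0.08814105905656171 16.65
barA [342.2 136.4]
barB [347.7 132.7]
barAb [341.7 138.6]
barBb [347.2 134.9]
pAlow [340.2 135.3]
pBlow [351.1 127.8]
pAtop [343.8 119.1]
pBtop [355.2 111.7]
gA [342.  134.7]
gB [348.6 130.2]
col0=318
88 .........333322232222222112234444566777777677766799998866789
89 ........233333222222222...1123444455678899999999999987555789
90 .......2223333232222234....234444444567899999999998765445788
91 ......422222222222223445..4345654444445678999999986554445567
92 ......432222222222233345544456765544444456889998755444444456
93 ......443322222222233334444456777654444444568876544444444445
94 ......444432233221222333334445566776554444455555444444444444
95 ......444444444432222223333455555677754444444444444444444444
96 .......44444444444bb1122223455544566654444444444444444444444
97 .......4444444445bbbbb11223455544555554444444444444445554444
98 .......444444444bbbbbb21122344444555444444444444444445555444
99 .......4444444444bbbb432212234444
[... 2057 characters left out ...]
......25yyyy533333345567655.......................
132 ............33212yyyyy53333455655554........................
133 .........5b444312yyyy74333456665544.........................
134 ......67776555312yyyy6444556766665..........................
135 ....578887655421268986556666667886..........................
136 ....7999754443113799866777666789875.........................
137 ...699985333211137998777766789987765........................
138 ..b89997322211112599987765789986688765......................
139 .bb899972222111124899876557998657888876.....................
140 4bb89997322111111389997b45677555788888865...................
141 bbb89998422111112589997bb45555678888888876..................
```

>>> arm_command(deltas=[0, 0, 0, 0.0005, 0, -0.001, 0, 0, 0, 0, 0.001, 0, -0.001, 0, 0, 0, 0, 0.001, 0, -0.001, 0, 0, 0, 0, 0.001, 0, -0.001, 0])

```text
clock: 17.1
position: [0.5775, -0.3483, 0.0863]
ee_rot: [-2.165, -2.276, 0.001]
force: [-3.6, 1.5, 7.9]
width: 0.086
gripper_force: 35.0
```

```bash
python3 lk.py|head -1
```

```text
[ 0.57749221 -0.34827453  0.08632607] 2.870015512405661 [-3.6274554   1.47520621  7.88251027] [0.4341105  0.79089996 0.02279613] 0.08565960977173058 17.1
```

>>> arm_command(deltas=[0, 0, 0, -0.0007, 0, 0, 0, 0, 0, 0, -0.0007, 0, 0, 0, 0, 0, 0, -0.0007, 0, 0, 0, 0, 0, 0, -0.0007, 0, 0, 0])

```text
clock: 17.55
position: [0.5774, -0.3483, 0.0863]
ee_rot: [2.165, 2.276, 0.0]
force: [-2.2, 1.0, 6.4]
width: 0.085
gripper_force: 35.0
```

```bash
python3 lk.py|head -1; python3 - <<'E'
from h import *
R=cv2.Rodrigues(sensors.observe()["ee_rot"])[0];print(R.round(4))
# barrel gaps: profile along leaf axis in scene at barrel top height
a=optics.get_image("scene");J=sensors.observe()["position"];th=np.radians(2.9);y=np.array([-np.sin(th),np.cos(th),0]);x=np.array([np.cos(th),np.sin(th),0])
g=cv2.cvtColor(a,cv2.COLOR_BGR2GRAY)
b=cv2.imread("pics/b5.png");n=optics.get_image("top")
for z,dx in((.06,-.0095),(.066,-.007)):
    print([int(cv2.getRectSubPix(g,(1,1),tuple(map(float,proj("scene",[J[0],J[1],z]+dx*x+d*y))))[0,0]) for d in np.arange(-.03,.0301,.003)])
E
```

```text
[ 0.57737949 -0.34829249  0.08634369] 2.8757587544357994 [-2.17883091  0.97400093  6.43524357] [0.26942405 0.37140719 0.07704249] 0.085140119459687 17.55
[[-5.010e-02  9.987e-01  5.000e-04]
 [ 9.987e-01  5.010e-02 -5.000e-04]
 [-5.000e-04  5.000e-04 -1.000e+00]]
[123, 124, 121, 128, 143, 163, 189, 207, 208, 204, 200, 201, 207, 211, 207, 193, 175, 154, 139, 127, 117]
[170, 171, 168, 157, 146, 142, 145, 159, 171, 173, 173, 171, 169, 173, 173, 174, 174, 171, 173, 171, 169]
```

>>> arm_command(deltas=[0, 0, 0, -0.0004, 0.001, 0, 0, 0, 0, 0, -0.0004, 0.001, 0, 0, 0, 0, 0, -0.0004, 0.001, 0, 0, 0, 0, 0, -0.0004, 0.001, 0, 0])

```text
clock: 18.1
position: [0.5773, -0.3481, 0.0864]
ee_rot: [2.164, 2.275, -0.0]
force: [-0.2, -0.7, 6.5]
width: 0.086
gripper_force: 35.0
```

```bash
python3 - <<'E'
from dial import *
s=sensors.observe();print(s["position"],s["force"],s["ft_torque"])
a0=cv2.imread("pics/scene0.png");a=optics.get_image("scene")
for n,(x,y,w,h) in dict(tape=(285,212,32,28),pliers=(120,240,42,42)).items():
    print(n,cv2.absdiff(a,a0)[y:y+h,x:x+w].max())
E
```

```text
[ 0.57733231 -0.34813059  0.08637858] [-0.17653841 -0.73322156  6.47658243] [-0.31775681  0.02092019  0.0164783 ]
tape 8
pliers 8
```

Seated at the predicted height, upright, lateral forces near zero, tape and pliers untouched. Handing in.

```bash
python3 -c "
from cell import arm
print(arm.sign_off())"
```

```text
the job is handed in; nothing more can be done
None
```

The job is handed in at about 18 s of the 58 s: the knob is at its red mark to within a few degrees as seen from above, and the steel leaf is held upright with its barrel seated in the vee rest between the fixed barrels; the tape and pliers are unmoved, and no verdict came back at sign-off.

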